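# Back the ring-indexing stand off one notch

### The arm

A 7-joint arm with a two-finger parallel gripper is mounted at the origin on the work surface. World frame = base frame: x ahead of the robot, y to its left, z up, the work surface at z = 0. Lengths are in m, angles in rad, forces in N, time in s.
With the tool pointing down it reaches from about 0.35 to 0.9 m from the base axis. Payload 8.1 kg.
Tool frame: the origin (TCP) lies at the centre of the arm's flange, where the gripper is bolted on; the fingertips stand 178 mm ahead of it and the grasp point (between the pads) lies 159 mm ahead of it; x points along the fingers, z is the direction in which the jaws open and shut, and the axes are right-handed (so a half turn about x gives the same grasp; the last joint's range is limited). The gripper opens to 92 mm and grips with 3 to 60 N. Pads are 19 mm wide; open, the fingers measure 130 mm over their backs; the gripper's body (75 mm by 190 mm) begins 47 mm behind the grasp point.
Start: joints at [1.136, 0.434, 0.025, 1.573, -0.012, 1.134, -0.075], TCP at [0.204, -0.591, 0.405] pointing down, gripper open.
Joint ranges: [-2.62, 2.62], [-0.44, 2.09], [-1.27, 1.32], [0.08, 2.57], [-1.32, 4.46], [0.12, 2], [-2.74, 2.74]. Speed limits (rad/s): [2.22, 2.22, 3.01, 3.01, 3.14, 3.14, 3.14].

### API

Orientations are given as a rotation vector (axis times angle).
In Python, from cell import arm, get_image, search_frame, pinpoint gives the robot as it stands.
- The arm moves only by the tool arm_command, never from a script. Its argument "motion" is a list of rows, each a list of 7 numbers: the finger opening in mm, from 0 to 91.8, then the shift along the tool's x, y, z in mm, then the turn, a rotation vector about the tool's x, y, z in degrees. In form: [[fingers, x, y, z, ax, ay, az], ...]. A call has 1 to 5 rows; each row shifts and turns the commanded pose from where the row before left it, along the tool's axes as they then stand; what a row does not reach is not made up. A row lasts 1/8 s, in which the tool goes at most 62.5 mm and 10.7 degrees, less where a joint would pass 70% of its speed; a pose out of reach is approached as far as the arm can. A call with a gripper value outside its range is refused whole. The fingers move at their own pace and stop on an object; "newtons" is the grip in N (left out, the last holds). Time passes only in rows, so rows that do not move let the fingers close. It gives the time, the measured TCP pose, the force and the opening at its end, in the units of the state.
- arm.observe(): the state, without advancing time (a new reading comes with each control period).
- get_image(name): name is "side" or "top"; returns a dict with "frame" (420x560x3 uint8, red, green, blue), "range_z" (420x560 float32, m along the optical axis (not along the pixel's ray), 0 where there is no reading), "K" (3x3 intrinsics, pixels), "distortion" ([k1, k2, p1, p2, k3] as OpenCV has them; the pictures are not rectified), "origin" and "rotation" of the camera in the world. Camera axes: x right, y down, z forward; pixel columns grow to the right and rows downward; lengths in m; the calibration is good to about 2 mm. A picture is of the moment at which its call begins.
- arm.sign_off(): hands the job in, once; it reports no verdict.
Trained networks look in the newest picture that a camera, given by its name, has taken for a name from the list of things; names that differ only in an ending like _2 or _b are one class to them, and where a whole thing is asked for, a point or a joint stands for the part that bears it (a point fixed in the world has none). Each returns a list of dicts, best first, with "p" (0 to 1); they miss things now and then, are a little off and sometimes report something else, mostly with a low value. They report only what shows in the picture. A call takes as long as a camera call.
- search_frame(camera, target): "point" ([x, y, z] in m, in world coordinates, good to about 4 mm: the middle of the surface that is visible of it).
- pinpoint(camera, target): "point" ([x, y, z] in m, in world coordinates, good to about 4 mm: a listed point, or the origin of a listed thing).
The state is a dict: "clock": time; "joints": joint angles; "dq": joint speeds; "joint_efforts": joint torques, N m; "position": TCP position; "ee_rot": TCP orientation; "force": force on the tool from outside, world axes, zero at the start; "ft_torque": the same for the moment, N m; "width": opening from 0.0 (shut) to 1.0 (fully open).
Only numpy, scipy, OpenCV 4.12 (cv2) and the standard library are available. Lean on these libraries where they do the work, as an engineer would, in place of code of your own. Each camera call takes 0.05 s, during which the arm holds its last target. There are 200 camera calls.

### The job

The ring on the indexing stand must go back one notch. With a fingertip push the pawl's ball lever over, away from the wheel, so that the pawl lifts and stays up; push a hand spoke to turn the wheel back exactly one notch (its top moves towards the pawl's side); then push the ball lever back so that the pawl drops fully into the teeth again. Only push, with the outside of the fingers: take hold of nothing, and leave the things lying around where they are.

Things in the scene. Friction and masses are not known exactly. Their poses are not given: they have to be found in the camera images.
- stand: Indexing stand bolted to the bench: dark base plate 110 x 290 x 16 mm, two grey uprights. Origin on the bench top below the wheel's middle. Local z up; local x along the wheel's axis, away from the robot at yaw 0; local y to the left as the robot sees it. Wheel on top, pawl on the right (-y). A stop bracket beside the pawl's pivot (local y -158 mm, x -40 to 10 mm) is 200 mm high.
- wheel (a joint): Wheel angle, rad. Growing = backward: clockwise as the robot sees it, top moving to local -y, towards the pawl. 0 = tooth face at the pawl's nose; starts at -0.24 to -0.14. Pawl down, it cannot turn back past about 0. One notch = 0.785 (45 degrees). The pawl drops fully into the next gap at 0.45 to 0.74; past 0.76 it lands on a tooth. Stays where left; 1.5 N at a spoke turns it. Range +-2.4.
- pawl (a joint): Pawl angle about its pivot (parallel to the wheel's axis), rad. 0 = fully down in the teeth, 0.9 = fully lifted, at its stop; above about 0.3 the nose is clear of the teeth. The weighted ball lever tips over centre: from about 0.5 up it falls on to 0.9 and stays, below about 0.35 it falls back to the teeth. 1 N or less at the ball moves it.
- pawl_knob (a point): Centre of the dark steel ball, 26 mm across, on the pawl's upright lever (10 mm rod, 100 mm from pivot to ball centre), in the plane of the ratchet wheel (local x = 0). Pawl down: local y = -82 mm, 265 mm above the bench, leaning to the wheel; pawl up: local y = -168 mm, 253 mm above the bench. It moves on an arc about the pivot.
- pawl_hinge (a point): Pivot of the pawl, on the middle plane of the wheel: local y = -112.5 mm of the stand, 170 mm above the bench.
- pawl_nose (a point): Lower end of the pawl's nose, a block 8 mm wide that stands between two teeth when the pawl is down. The top of the pawl's arm is then 232 mm or less above the bench.
- axle (a point): On the wheel's axis (140 mm above the bench) in the plane of the hand spokes, 50 mm beyond (local +x) the wheel's middle. The upright steel ratchet wheel has 8 teeth, 85 mm radius at the tips, 68 mm at the roots, is 22 mm thick; it carries a dark work ring, 96 mm outer radius, 85 mm on the robot's side of the wheel's middle.
- spoke0 (a point): On the centre line of hand spoke 0, 100 mm from the wheel's axis; the spoke ends at 122 mm. Spokes: four plain round steel bars, 12 mm diameter, radial, 90 degrees apart, 50 mm beyond (local +x) the middle of the wheel; they turn with it. It stands at 25 degrees left (+y) of straight up at wheel angle 0 (about 36 at the start): push it from its left.
- spoke1 (a point): On the centre line of hand spoke 1, 100 mm from the wheel's axis; the spoke ends at 122 mm. Spokes: four plain round steel bars, 12 mm diameter, radial, 90 degrees apart, 50 mm beyond (local +x) the middle of the wheel; they turn with it. 90 degrees clockwise (as the robot sees it) from spoke 0.
- spoke2 (a point): On the centre line of hand spoke 2, 100 mm from the wheel's axis; the spoke ends at 122 mm. Spokes: four plain round steel bars, 12 mm diameter, radial, 90 degrees apart, 50 mm beyond (local +x) the middle of the wheel; they turn with it. Opposite spoke 0.
- spoke3 (a point): On the centre line of hand spoke 3, 100 mm from the wheel's axis; the spoke ends at 122 mm. Spokes: four plain round steel bars, 12 mm diameter, radial, 90 degrees apart, 50 mm beyond (local +x) the middle of the wheel; they turn with it. 90 degrees anticlockwise from spoke 0.
- sanding_block: Dark sanding block, 95 x 60 x 36 mm, lying loose; leave it. Origin under its middle.
- collar: Loose steel collar, 56 mm across, 22 mm high; leave it. Origin under its middle.
- grease_tin: Loose closed metal tin, 64 mm across, 75 mm high; leave it. Origin under its middle.
- wrench: Loose open wrench, 170 mm long; leave it.
- sander: Loose hand sander, about 170 mm long along local x, 64 mm high with its round pad up; leave it.
- bearing_ring: Loose flat ring, 130 mm across, 14 mm high; leave it. Origin under its middle.
- brush: Loose brush, 200 mm long; leave it.

How it is judged:
On the way, in this order (a step that is already met when the one before it is completed fails the run):
1. the pawl is lifted over centre (above 0.7 rad) while the wheel has not been turned back (value of joint pawl above 0.7 rad and value of joint wheel below 0.15 rad), for 0.2 s.
2. with the pawl up, the wheel is one notch back (0.40 to 0.80 rad) (value of joint each of pawl, wheel above 0.4 rad and value of joint wheel below 0.8 rad), for 0.2 s.
3. the pawl is down in the next gap (value of joint pawl below 0.1 rad and value of joint wheel between 0.4 and 0.8 rad), for 0.2 s.
At the end, for the whole second after the job is handed in: The wheel rests one notch back (joint 0.40 to 0.80 rad) with the pawl down in the teeth (joint below 0.1 rad), both at rest, and every loose thing within 30 mm of where it lay (all of step 3 and velocity of joint wheel between -0.05 and 0.05 rad/s and velocity of joint pawl between -0.05 and 0.05 rad/s and distance of each of sanding_block, collar, grease_tin, wrench, sander, bearing_ring, brush from where it was at the start of the episode below 0.03 m); the robot touches nothing.
It fails at once if a loose thing is pushed away, lifted or carried (more than 30 mm) (distance of any of sanding_block, collar, grease_tin, wrench, sander, bearing_ring, brush from where it was at the start of the episode above 0.03 m).
It fails at once if the ball or a spoke is taken between the fingers (distance between the grasp point and pawl_knob below 0.008 m or distance between the grasp point and spoke0 below 0.008 m or distance between the grasp point and spoke1 below 0.008 m or distance between the grasp point and spoke2 below 0.008 m or distance between the grasp point and spoke3 below 0.008 m).
It also fails if it takes over 58 s, if anything falls off the work surface, if the arm or the gripper's body presses on something with over 40 N, if the wrist force passes 120 N, or if a joint passes its speed limit or range.

## Working session

There is one attempt and no reset: what is moved stays moved. The work goes in short steps, Python scripts to look and compute and a tool call to move; the robot and the scene stay as the last step left them, time stands still between calls to the robot, and variables do not carry over. Pictures are saved under pics/ and viewed, about 8 in all and at most 12, crops included, and the job is handed in when it is done.

Besides the shell and the picture viewer there is one more tool, called by a JSON object that holds its "op" and its "data", one argument or row to a line. arm_command: Moves the arm, as the interface text tells. Its arguments: {"type":"object","properties":{"motion":{"type":"array"},"newtons":{"type":"number"}},"required":["motion"]}

```bash
mkdir -p pics; cat > h.py <<'E'
import numpy as np, cv2
from scipy.spatial.transform import Rotation as R
from cell import arm, get_image, search_frame, pinpoint
def save(cam,name):
    d=get_image(cam); cv2.imwrite('pics/'+name,d['frame'][:,:,::-1]); return d
E
python3 - <<'E'
from h import *
s=arm.observe(); print({k:np.round(v,3) for k,v in s.items()})
ims=[save(c,c+'0.png') for c in('side','top')]
for d in ims: print(np.round(d['origin'],3),np.round(d['rotation'],2).tolist())
for t in 'stand pawl_knob pawl_hinge pawl_nose axle spoke0 spoke1 spoke2 spoke3'.split():
  for c in('side','top'):
    print(t,c,[(np.round(q['point'],3).tolist(),round(q['p'],2)) for q in pinpoint(c,t)[:2]])
E
```

```text
{'clock': np.float64(0.0), 'joints': array([ 1.136,  0.435,  0.025,  1.574, -0.012,  1.134, -0.075]), 'dq': array([ 0.001, -0.   ,  0.002,  0.001, -0.   ,  0.001,  0.001]), 'joint_efforts': array([-0.0000e+00, -6.6785e+01,  9.8500e-01, -3.1446e+01, -6.1000e-02,
        4.3000e-02,  0.0000e+00]), 'position': array([ 0.203, -0.591,  0.404]), 'ee_rot': array([ 0.962,  1.35 , -0.961]), 'force': array([ 0.029, -0.08 , -0.522]), 'ft_torque': array([ 0.036, -0.036,  0.005]), 'width': np.float64(0.996)}
[ 0.285 -0.512  0.687] [-2.17, 0.48, -0.21]
[0.355 0.103 1.221] [-2.1, 2.14, -0.22]
stand side [([0.509, 0.143, 0.003], 0.86)]
stand top [([0.508, 0.141, 0.004], 0.89)]
pawl_knob side [([0.502, 0.061, 0.262], 0.96), ([0.497, 0.03, 0.171], 0.3)]
pawl_knob top [([0.606, 0.122, -0.001], 0.7), ([0.497, 0.062, 0.262], 0.68)]
pawl_hinge side [([0.499, 0.031, 0.169], 0.61)]
pawl_hinge top [([0.498, 0.028, 0.17], 0.76)]
pawl_nose side [([0.502, 0.094, 0.197], 0.91), ([0.497, 0.03, 0.168], 0.28)]
pawl_nose top [([0.501, 0.1, 0.196], 0.69)]
axle side [([0.552, 0.138, 0.141], 0.97)]
axle top [([0.559, 0.138, 0.14], 0.65), ([0.392, -0.118, 0.001], 0.41)]
spoke0 side [([0.547, 0.055, 0.2], 0.87), ([0.551, 0.081, 0.064], 0.71)]
spoke0 top [([0.567, 0.219, 0.08], 0.84), ([0.567, 0.196, 0.219], 0.81)]
spoke1 side [([0.547, 0.055, 0.2], 0.87), ([0.551, 0.081, 0.064], 0.71)]
spoke1 top [([0.567, 0.219, 0.08], 0.84), ([0.567, 0.196, 0.219], 0.81)]
spoke2 side [([0.547, 0.055, 0.2], 0.87), ([0.551, 0.081, 0.064], 0.71)]
spoke2 top [([0.567, 0.219, 0.08], 0.84), ([0.567, 0.196, 0.219], 0.81)]
spoke3 side [([0.547, 0.055, 0.2], 0.87), ([0.551, 0.081, 0.064], 0.71)]
spoke3 top [([0.567, 0.219, 0.08], 0.84), ([0.567, 0.196, 0.219], 0.81)]
```

```bash
python3 -c "
import cv2,numpy as np
cv2.imwrite('pics/b.png',cv2.resize(np.vstack([cv2.imread('pics/side0.png'),cv2.imread('pics/top0.png')]),None,fx=.71,fy=.71)) if 0 else None"
```

```text
(no output)
```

View pics/side0.png

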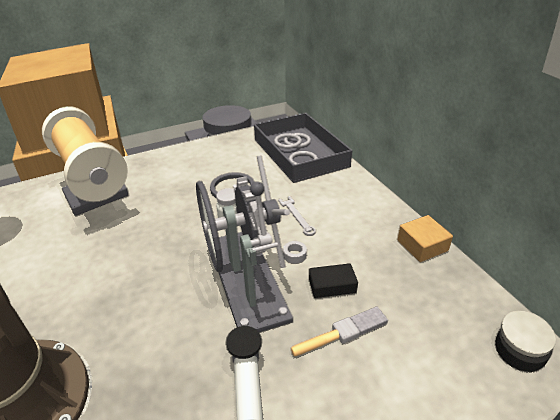

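View pics/top0.png

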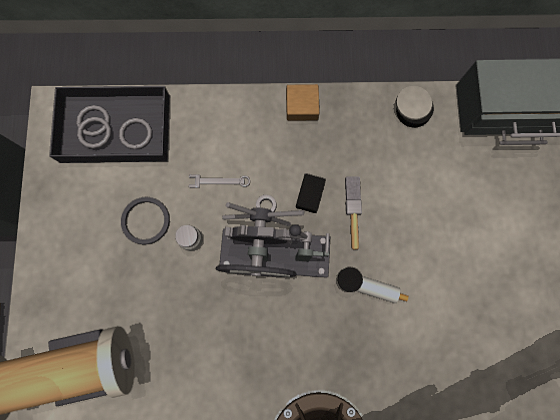

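```bash
cat >> h.py <<'E'
from scipy.optimize import least_squares
def cloud(d,sub=1):
    z=d['range_z']; v,u=np.nonzero(z>0)
    n=cv2.undistortPoints(np.c_[u,v].astype(float).reshape(-1,1,2),d['K'],np.array(d['distortion'])).reshape(-1,2)
    zz=z[v,u]; Rm=R.from_rotvec(d['rotation']).as_matrix() if np.shape(d['rotation'])==(3,) else np.array(d['rotation'])
    return np.c_[n*zz[:,None],zz]@Rm.T+d['origin']
E
python3 - <<'E'
from h import *
s=arm.observe(); print(np.round(R.from_rotvec(s['ee_rot']).as_matrix(),3).tolist())
L={'stand':(0,0),'pawl_knob':(0,-.082),'pawl_hinge':(0,-.1125),'axle':(.05,0)}
P=[]
for k in range(3):
  for t,l in L.items():
    for c in('side','top'):
      q=[x for x in pinpoint(c,t) if x['p']>.5 and not(t=='pawl_knob' and x['point'][2]<.2)]
      if q: P.append((*l,*q[0]['point'][:2]))
P=np.array(P)
def f(p):
  c,n=np.cos(p[2]),np.sin(p[2]); return np.r_[p[0]+c*P[:,0]-n*P[:,1]-P[:,2],p[1]+n*P[:,0]+c*P[:,1]-P[:,3]]
r=least_squares(f,[.5,.14,0],loss='soft_l1',f_scale=.004); print(r.x,len(P),np.round(f(r.x)*1000).reshape(2,-1).tolist())
c,n=np.cos(r.x[2]),np.sin(r.x[2])
for cam in('side','top'):
  C=cloud(get_image(cam)); d=C[:,:2]-r.x[:2]; l=np.c_[d@[c,n],d@[-n,c],C[:,2]]*1000
  m=(abs(l[:,0])<14)&(abs(l[:,1])<180)&(l[:,2]>150)
  print(cam); 
  for y in range(-180,100,10):
    k=m&(l[:,1]>=y)&(l[:,1]<y+10)
    if k.any(): print(y,np.round(l[k,2].max()),np.round(np.median(l[k,0])),k.sum())
  m=(l[:,0]>22)&(l[:,0]<42)&(abs(l[:,1])<180); print('upright max z x22-42',[ (y,round(l[m&(abs(l[:,1]-y)<15)][:,2].max(initial=0))) for y in range(-165,170,30)])
  m=(l[:,0]>42)&(l[:,0]<62)&(l[:,2]>200)&(abs(l[:,1])<130)
  if m.any():
    q=l[m]; a=np.degrees(np.arctan2(q[:,1],q[:,2]-140)); print('spoke deg left',np.percentile(a,[10,50,90]),m.sum())
E
```

```text
[[0.0, 0.945, 0.326], [-0.0, 0.326, -0.945], [-1.0, 0.0, 0.0]]
[ 0.50772869  0.14221695 -0.08695271] 24 [[-1.0, -0.0, -1.0, 4.0, -1.0, -1.0, 5.0, -2.0, -1.0, -0.0, -1.0, 4.0, -1.0, -1.0, 5.0, -2.0, -1.0, -0.0, -1.0, 4.0, -1.0, -1.0, 5.0, -2.0], [-1.0, 2.0, -0.0, -2.0, -1.0, 2.0, 0.0, -0.0, -1.0, 2.0, -0.0, -2.0, -1.0, 2.0, 0.0, -0.0, -1.0, 2.0, -0.0, -2.0, -1.0, 2.0, 0.0, -0.0]]
side
-170 201.0 -4.0 40
-160 201.0 -0.0 19
-130 182.0 -1.0 63
-120 196.0 -1.0 94
-110 229.0 -2.0 116
-100 276.0 -2.0 204
-90 279.0 -5.0 119
-80 278.0 -7.0 69
-70 222.0 -7.0 89
-60 222.0 -9.0 59
-50 211.0 -10.0 42
-40 222.0 -7.0 97
-30 221.0 -10.0 59
-20 218.0 -11.0 43
-10 213.0 -11.0 43
0 210.0 -10.0 46
10 209.0 -10.0 42
20 220.0 -3.0 103
30 220.0 -10.0 40
40 198.0 -10.0 14
50 177.0 -10.0 12
60 174.0 -10.0 7
70 177.0 -7.0 12
upright max z x22-42 [(-165, 22), (-135, 18), (-105, 19), (-75, 18), (-45, 19), (-15, 168), (15, 167), (45, 0), (75, 0), (105, 0), (135, 0), (165, 0)]
spoke deg left [-53.91169946  32.09699608  33.89138194] 184
top
-170 201.0 -0.0 11
-160 202.0 -1.0 21
-130 179.0 -0.0 19
-120 192.0 -1.0 46
-110 219.0 -4.0 42
-100 274.0 -2.0 44
-90 279.0 -4.0 63
-80 280.0 -3.0 72
-70 270.0 -4.0 52
-60 222.0 -3.0 57
-50 212.0 -5.0 52
-40 220.0 -2.0 60
-30 222.0 -4.0 53
-20 220.0 -4.0 59
-10 214.0 -4.0 62
0 211.0 -5.0 61
10 211.0 -3.0 57
20 222.0 -2.0 58
30 219.0 -4.0 53
40 210.0 -3.0 41
50 187.0 -1.0 45
60 177.0 -1.0 41
70 176.0 -0.0 37
80 169.0 -1.0 2
upright max z x22-42 [(-165, 20), (-135, 19), (-105, 7), (-75, 0), (-45, 0), (-15, 166), (15, 168), (45, 0), (75, 2), (105, 18), (135, 6), (165, 77)]
spoke deg left [-52.95282721  32.10306281  34.66834323] 144
```

{"op": "arm_command", "data": {
  "motion": [
    [0, -35, 0, 0, 8, 0, 0],
    [0, -35, 0, 0, 8, 0, 0],
    [0, -35, 0, 0, 8, 0, 0],
    [0, 0, 16, -48, 0, 0, 0],
    [0, 0, 16, -48, 0, 0, 0]
  ],
  "newtons": 10
}}

```text
clock: 2.92
position: [0.2442, -0.4971, 0.51]
ee_rot: [1.273, 1.165, -1.274]
force: [2.2, 0.4, -1.0]
width: 0.505
```

{"op": "arm_command", "data": {
  "motion": [
    [0, 0, 16, -48, 0, 0, 0],
    [0, 0, 16, -48, 0, 0, 0],
    [0, 0, 16, -48, 0, 0, 0],
    [0, 0, 16, -48, 0, 0, 0],
    [0, 0, 16, -48, 0, 0, 0]
  ]
}}

```text
clock: 3.55
position: [0.3447, -0.2643, 0.51]
ee_rot: [1.273, 1.166, -1.273]
force: [1.5, -0.3, 0.8]
width: 0.011
```

{"op": "arm_command", "data": {
  "motion": [
    [0, 0, 16, -48, 0, 0, 0],
    [0, 0, 16, -48, 0, 0, 0],
    [0, 0, 16, -48, 0, 0, 0],
    [0, 0, 16, -48, 0, 0, 0],
    [0, 0, 16, -48, 0, 0, 0]
  ]
}}

```text
clock: 4.18
position: [0.4453, -0.0323, 0.51]
ee_rot: [1.274, 1.166, -1.273]
force: [0.4, -1.5, 0.1]
width: 0.006
```

```bash
cat >> h.py <<'E'
O=np.array([.508,.142]); T=-.087
lx=np.array([np.cos(T),np.sin(T)]); ly=np.array([-np.sin(T),np.cos(T)])
def tip():
    s=arm.observe(); M=R.from_rotvec(s['ee_rot']).as_matrix(); p=s['position']+.178*M[:,0]
    print('t',round(float(s['clock']),2),'tip local mm',np.round(np.r_[(p[:2]-O)@lx,(p[:2]-O)@ly,p[2]]*1000,1),'w',round(float(s['width']),2),'F',np.round(s['force'],1),'axes x,z',np.round(M[:,0],3),np.round([M[:2,2]@lx,M[:2,2]@ly],3))
def wheel():
    for cam in('side','top'):
        C=cloud(get_image(cam)); d=C[:,:2]-O; l=np.c_[d@lx,d@ly,C[:,2]]*1000
        m=(abs(l[:,0]-50)<12)&(abs(np.hypot(l[:,1],l[:,2]-140)-95)<25)
        a=np.degrees(np.arctan2(l[m,1],l[m,2]-140)); h,e=np.histogram(a,bins=72,range=(-180,180))
        print(cam,'spokes(deg left:n)',[(e[i]+2.5,int(h[i])) for i in np.nonzero(h>12)[0]])
        print('  knob',[(np.round([(np.array(q['point'])[:2]-O)@ly*1000,q['point'][2]*1000]).tolist(),round(q['p'],2)) for q in pinpoint(cam,'pawl_knob')[:2]],
          'spokes',[(round(float(np.degrees(np.arctan2((np.array(q['point'])[:2]-O)@ly,q['point'][2]-.14))),1),round(q['p'],2)) for q in pinpoint(cam,'spoke0')[:4]])
E
python3 - <<'E'
from h import *
tip()
E
```

```text
t 4.17 tip local mm [ -47.2 -179.1  332. ] w 0.01 F [ 0.4 -1.5  0.1] axes x,z [ 0.001 -0.    -1.   ] [-0. -1.]
```

{"op": "arm_command", "data": {
  "motion": [
    [0, 0, 16, -49, 0, 0, 0],
    [0, 0, 16, -49, 0, 0, 0],
    [0, 0, 15, -48, 0, 0, 0],
    [0, 0, 0, 0, 0, 0, 0]
  ]
}}

```text
clock: 4.68
position: [0.5048, 0.1113, 0.5095]
ee_rot: [1.27, 1.172, -1.268]
force: [-0.2, -0.5, -0.8]
width: 0.002
```

```bash
python3 - <<'E'
from h import *
tip(); wheel()
E
```

```text
t 4.67 tip local mm [ -0.6 -30.4 331.5] w 0.0 F [-0.2 -0.5 -0.8] axes x,z [-0.     0.002 -1.   ] [ 0.006 -1.   ]
side spokes(deg left:n) [(np.float64(-142.5), 106), (np.float64(-137.5), 16), (np.float64(-52.5), 33), (np.float64(32.5), 120)]
  knob [([-82.0, 263.0], 0.78)] spokes [(-142.7, 0.89), (35.1, 0.83), (-54.4, 0.67)]
top spokes(deg left:n) []
  knob [] spokes []
```

{"op": "arm_command", "data": {
  "motion": [
    [0, 40, 0, 0, 0, 0, 0],
    [0, 36, 0, 0, 0, 0, 0],
    [0, 0, 0, 12, 0, 0, 0],
    [0, 0, 0, 12, 0, 0, 0],
    [0, 0, 0, 12, 0, 0, 0]
  ]
}}

```text
clock: 5.6
position: [0.5018, 0.0706, 0.4355]
ee_rot: [1.276, 1.164, -1.271]
force: [0.1, 1.2, 0.2]
width: 0.006
```

{"op": "arm_command", "data": {
  "motion": [
    [0, 0, 0, 11, 0, 0, 0],
    [0, 0, 0, 11, 0, 0, 0],
    [0, 0, 0, 11, 0, 0, 0],
    [0, 0, 0, 11, 0, 0, 0],
    [0, 0, 0, 0, 0, 0, 0]
  ]
}}

```text
clock: 6.22
position: [0.4975, 0.0267, 0.4336]
ee_rot: [1.274, 1.166, -1.275]
force: [0.6, -0.6, -0.4]
width: 0.004
```

```bash
python3 - <<'E'
from h import *
tip(); wheel()
E
```

```text
t 6.22 tip local mm [  -0.5 -115.8  255.6] w 0.0 F [ 0.6 -0.6 -0.4] axes x,z [-0. -0. -1.] [-0.002 -1.   ]
side spokes(deg left:n) [(np.float64(-142.5), 98), (np.float64(-137.5), 25), (np.float64(-52.5), 30)]
  knob [([-160.0, 255.0], 0.62)] spokes [(-53.8, 0.92), (-143.3, 0.65), (179.9, 0.34)]
top spokes(deg left:n) [(np.float64(32.5), 70), (np.float64(122.5), 63)]
  knob [([-13.0, 0.0], 0.26)] spokes [(35.7, 0.77), (126.3, 0.62), (126.4, 0.42)]
```

{"op": "arm_command", "data": {
  "motion": [
    [0, -45, 0, 0, 0, 0, 0],
    [0, 0, 10, -47, 0, 0, 0],
    [0, 0, 10, -47, 0, 0, 0],
    [0, 0, 10, -47, 0, 0, 0],
    [0, 0, 10, -47, 0, 0, 0]
  ]
}}

```text
clock: 7.15
position: [0.5541, 0.2133, 0.4787]
ee_rot: [1.273, 1.167, -1.273]
force: [0.3, 0.1, -0.3]
width: 0.004
```

{"op": "arm_command", "data": {
  "motion": [
    [0, 0, 10, -47, 0, 0, 0],
    [0, 0, 0, 0, 0, 0, 0],
    [0, 45, 0, 0, 0, 0, 0],
    [0, 45, 0, 0, 0, 0, 0],
    [0, 0, 0, 0, 0, 0, 0]
  ]
}}

```text
clock: 7.78
position: [0.5671, 0.2561, 0.3856]
ee_rot: [1.268, 1.168, -1.28]
force: [-0.2, 0.1, 0.5]
width: 0.006
```

```bash
python3 - <<'E'
from h import *
tip(); wheel(); save('side','s1.png'); 
E
```

```text
t 7.78 tip local mm [ 47.9 118.1 207.6] w 0.01 F [-0.2  0.1  0.5] axes x,z [-0.006 -0.004 -1.   ] [-0.001 -1.   ]
side spokes(deg left:n) [(np.float64(-142.5), 100), (np.float64(-137.5), 20), (np.float64(-52.5), 32), (np.float64(32.5), 122)]
  knob [([-171.0, 251.0], 0.81)] spokes [(-54.3, 0.9), (35.2, 0.71), (-142.5, 0.62)]
top spokes(deg left:n) [(np.float64(-52.5), 80)]
  knob [([-164.0, 253.0], 0.65), ([-90.0, 239.0], 0.47)] spokes [(-53.9, 0.72), (-76.5, 0.29)]
```

View pics/s1.png

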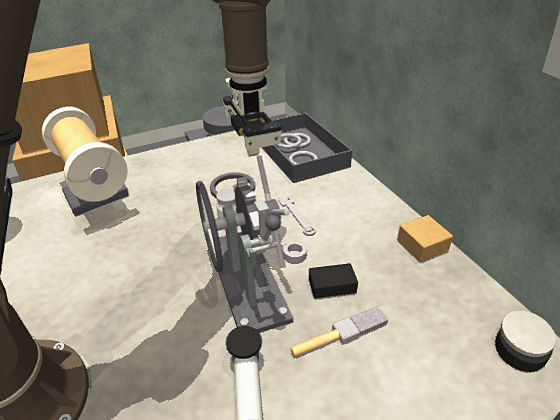

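The picture shows the ball over to the pawl's outer side at (273,222), and the closed fingers standing clear of spoke 0, whose tip is at (262,158). Next I push the spoke.

{"op": "arm_command", "data": {
  "motion": [
    [0, 0, 0, 14, 0, 0, 0],
    [0, 0, 0, 10, 0, 0, 0],
    [0, 0, 0, 10, 0, 0, 0],
    [0, 0, 0, 10, 0, 0, 0],
    [0, 0, 0, 10, 0, 0, 0]
  ]
}}

```text
clock: 8.75
position: [0.5631, 0.2034, 0.3892]
ee_rot: [1.274, 1.167, -1.272]
force: [-0.3, 2.3, 2.4]
width: 0.004
```

{"op": "arm_command", "data": {
  "motion": [
    [0, 0, 0, 10, 0, 0, 0],
    [0, 0, 0, 10, 0, 0, 0],
    [0, 0, 0, 10, 0, 0, 0],
    [0, 0, 0, 8, 0, 0, 0],
    [0, 0, 0, 0, 0, 0, 0]
  ]
}}

```text
clock: 9.38
position: [0.5598, 0.1647, 0.3884]
ee_rot: [1.273, 1.166, -1.275]
force: [0.1, -0.3, -0.0]
width: 0.007
```

```bash
python3 - <<'E'
from h import *
tip(); wheel()
E
```

```text
t 9.38 tip local mm [ 49.6  26.9 210.4] w 0.01 F [ 0.1 -0.3 -0. ] axes x,z [-0.001 -0.001 -1.   ] [-0.002 -1.   ]
side spokes(deg left:n) [(np.float64(-177.5), 41), (np.float64(-87.5), 97), (np.float64(-2.5), 68), (np.float64(7.5), 14), (np.float64(87.5), 58)]
  knob [([-167.0, 252.0], 0.85)] spokes [(-89.2, 0.82), (93.4, 0.74), (-178.9, 0.56), (138.0, 0.43)]
top spokes(deg left:n) [(np.float64(87.5), 13)]
  knob [([319.0, -4.0], 0.31)] spokes []
```

{"op": "arm_command", "data": {
  "motion": [
    [0, 0, 0, 6, 0, 0, 0],
    [0, 0, 0, 5, 0, 0, 0],
    [0, 0, 0, 0, 0, 0, 0],
    [0, 0, 0, 0, 0, 0, 0]
  ]
}}

```text
clock: 10.18
position: [0.5589, 0.1547, 0.3887]
ee_rot: [1.273, 1.166, -1.273]
force: [-0.7, 0.1, -0.8]
width: 0.004
```

```bash
python3 - <<'E'
from h import *
tip(); wheel()
E
```

```text
t 10.18 tip local mm [ 49.7  17.1 210.7] w 0.0 F [-0.7  0.1 -0.8] axes x,z [ 0. -0. -1.] [-0.001 -1.   ]
side spokes(deg left:n) [(np.float64(-92.5), 92), (np.float64(-87.5), 24), (np.float64(-7.5), 59), (np.float64(-2.5), 13), (np.float64(2.5), 15), (np.float64(17.5), 13), (np.float64(82.5), 68), (np.float64(177.5), 25)]
  knob [([-166.0, 251.0], 0.57), ([2.0, 141.0], 0.31)] spokes [(174.9, 0.91), (89.0, 0.6), (-93.3, 0.58), (-136.9, 0.51)]
top spokes(deg left:n) []
  knob [] spokes [(-179.2, 0.38)]
```

{"op": "arm_command", "data": {
  "motion": [
    [0, 0, 0, 4, 0, 0, 0],
    [0, 0, 0, 0, 0, 0, 0],
    [0, 0, 0, 0, 0, 0, 0],
    [0, 0, 0, -30, 0, 0, 0],
    [0, -50, 0, -10, 0, 0, 0]
  ]
}}

```text
clock: 11.1
position: [0.5612, 0.1915, 0.4359]
ee_rot: [1.267, 1.171, -1.278]
force: [1.0, 0.4, 0.1]
width: 0.004
```

{"op": "arm_command", "data": {
  "motion": [
    [0, -60, 0, 0, 0, 0, 0],
    [0, 0, 0, 0, 0, 0, 0]
  ]
}}

```text
clock: 11.35
position: [0.5624, 0.1918, 0.5038]
ee_rot: [1.279, 1.164, -1.265]
force: [-0.1, -0.3, -1.0]
width: 0.001
```

```bash
python3 - <<'E'
from h import *
tip(); wheel()
E
```

```text
t 11.35 tip local mm [ 51.3  55.1 325.8] w 0.0 F [-0.1 -0.3 -1. ] axes x,z [ 0.008  0.003 -1.   ] [ 0. -1.]
side spokes(deg left:n) [(np.float64(-92.5), 114), (np.float64(-12.5), 16), (np.float64(-7.5), 100), (np.float64(77.5), 27), (np.float64(82.5), 46), (np.float64(177.5), 23)]
  knob [([-172.0, 252.0], 0.95)] spokes [(-95.6, 0.93), (84.4, 0.82), (171.7, 0.69), (-7.4, 0.61)]
top spokes(deg left:n) []
  knob [([187.0, -0.0], 0.71), ([-165.0, 252.0], 0.55)] spokes []
```

{"op": "arm_command", "data": {
  "motion": [
    [0, 0, -9, 47, 0, 0, 0],
    [0, 0, -9, 47, 0, 0, 0],
    [0, 0, -9, 47, 0, 0, 0],
    [0, 0, -9, 47, 0, 0, 0],
    [0, 0, -9, 47, 0, 0, 0]
  ]
}}

```text
clock: 12.28
position: [0.4959, -0.041, 0.4979]
ee_rot: [1.273, 1.167, -1.274]
force: [1.2, 0.3, 1.2]
width: 0.004
```

{"op": "arm_command", "data": {
  "motion": [
    [0, 0, -6, 45, 0, 0, 0],
    [0, 0, 0, 0, 0, 0, 0],
    [0, 40, 0, 0, 0, 0, 0],
    [0, 39, 0, 0, 0, 0, 0],
    [0, 0, 0, 0, 0, 0, 0]
  ]
}}

```text
clock: 12.9
position: [0.4859, -0.083, 0.4171]
ee_rot: [1.27, 1.173, -1.276]
force: [0.1, -1.0, 0.3]
width: 0.002
```

```bash
python3 - <<'E'
from h import *
tip(); wheel()
E
```

```text
t 12.9 tip local mm [  -3.6 -225.9  239.1] w 0.0 F [ 0.1 -1.   0.3] axes x,z [-0.006  0.001 -1.   ] [ 0.001 -1.   ]
side spokes(deg left:n) [(np.float64(177.5), 24)]
  knob [([-170.0, 254.0], 0.62)] spokes [(84.7, 0.76), (173.6, 0.72), (-120.3, 0.53)]
top spokes(deg left:n) [(np.float64(-97.5), 18), (np.float64(-92.5), 77), (np.float64(-7.5), 19), (np.float64(-2.5), 14), (np.float64(77.5), 18), (np.float64(82.5), 84)]
  knob [] spokes [(86.4, 0.57), (-5.5, 0.56)]
```

{"op": "arm_command", "data": {
  "motion": [
    [0, 0, 3, 15, 0, 0, 0],
    [0, 0, 0, -27, 0, 0, 0],
    [0, 0, 0, -12, 0, 0, 0],
    [0, 0, 0, -12, 0, 0, 0],
    [0, 0, 0, -12, 0, 0, 0]
  ]
}}

```text
clock: 13.82
position: [0.4941, -0.036, 0.4198]
ee_rot: [1.273, 1.166, -1.274]
force: [-0.2, -0.3, 0.8]
width: 0.007
```

{"op": "arm_command", "data": {
  "motion": [
    [0, 0, 0, -12, 0, 0, 0],
    [0, 0, 0, -12, 0, 0, 0],
    [0, 0, 0, -12, 0, 0, 0],
    [0, 0, 0, -12, 0, 0, 0],
    [0, 0, 0, -5, 0, 0, 0]
  ]
}}

```text
clock: 14.45
position: [0.4986, 0.0177, 0.4197]
ee_rot: [1.272, 1.167, -1.272]
force: [-0.7, -0.5, -0.3]
width: 0.004
```

{"op": "arm_command", "data": {
  "motion": [
    [0, 0, 0, -12, 0, 0, 0],
    [0, 0, 0, 0, 0, 0, 0],
    [0, 0, 0, 0, 0, 0, 0]
  ]
}}

```text
clock: 14.82
position: [0.4996, 0.0286, 0.4197]
ee_rot: [1.273, 1.167, -1.273]
force: [-1.1, -0.5, -0.2]
width: 0.007
```

```bash
python3 - <<'E'
from h import *
tip(); wheel()
E
```

```text
t 14.82 tip local mm [   1.5 -113.7  241.7] w 0.01 F [-1.1 -0.5 -0.2] axes x,z [-0.  0. -1.] [-0. -1.]
side spokes(deg left:n) [(np.float64(-92.5), 113), (np.float64(177.5), 22)]
  knob [([-84.0, 264.0], 0.63), ([-268.0, -2.0], 0.28)] spokes [(172.1, 0.73), (-95.9, 0.69), (-34.2, 0.45), (113.6, 0.19)]
top spokes(deg left:n) [(np.float64(-7.5), 14), (np.float64(77.5), 19), (np.float64(82.5), 83)]
  knob [] spokes [(-6.5, 0.76), (84.5, 0.59)]
```

{"op": "arm_command", "data": {
  "motion": [
    [0, 0, 0, 15, 0, 0, 0],
    [0, -10, 0, 40, 0, 0, 0],
    [0, -50, 0, 40, 0, 0, 0],
    [0, -40, 0, 50, 0, 0, 0],
    [0, 0, 0, 50, 0, 0, 0]
  ]
}}

```text
clock: 15.75
position: [0.4826, -0.1658, 0.521]
ee_rot: [1.275, 1.161, -1.27]
force: [0.9, -1.1, 0.3]
width: 0.006
```

{"op": "arm_command", "data": {
  "motion": [
    [0, 0, 0, 50, 0, 0, 0],
    [0, 0, 0, 50, 0, 0, 0],
    [0, 0, 0, 0, 0, 0, 0],
    [0, 0, 0, 0, 0, 0, 0]
  ]
}}

```text
clock: 16.25
position: [0.4738, -0.2634, 0.5174]
ee_rot: [1.274, 1.167, -1.274]
force: [1.1, 1.1, -0.1]
width: 0.005
```

```bash
python3 - <<'E'
from h import *
tip(); wheel()
a=save('side','s2.png')['frame']; b=save('top','t2.png')['frame']
f=lambda i:cv2.resize(i[:,:,::-1],(400,300))
c=cv2.resize(a[140:300,160:360,::-1],(400,300)); d=cv2.resize(b[160:300,170:370,::-1],(400,300))
cv2.imwrite('pics/m2.png',np.vstack([np.hstack([f(a),f(b)]),np.hstack([c,d])]))
E
```

```text
t 16.25 tip local mm [   1.1 -406.7  339.4] w 0.0 F [ 1.1  1.1 -0.1] axes x,z [-0.     0.001 -1.   ] [-0.001 -1.   ]
side spokes(deg left:n) [(np.float64(-92.5), 113), (np.float64(-12.5), 21), (np.float64(-7.5), 97), (np.float64(82.5), 23), (np.float64(177.5), 21)]
  knob [([-81.0, 263.0], 0.63)] spokes [(173.1, 0.97), (86.7, 0.86), (-7.2, 0.71), (-95.1, 0.62)]
top spokes(deg left:n) [(np.float64(-97.5), 19), (np.float64(-92.5), 79), (np.float64(-7.5), 17), (np.float64(-2.5), 13), (np.float64(77.5), 24), (np.float64(82.5), 78)]
  knob [([-80.0, 263.0], 0.92)] spokes [(84.9, 0.93), (-94.5, 0.77), (-4.7, 0.62)]
```

View pics/m2.png

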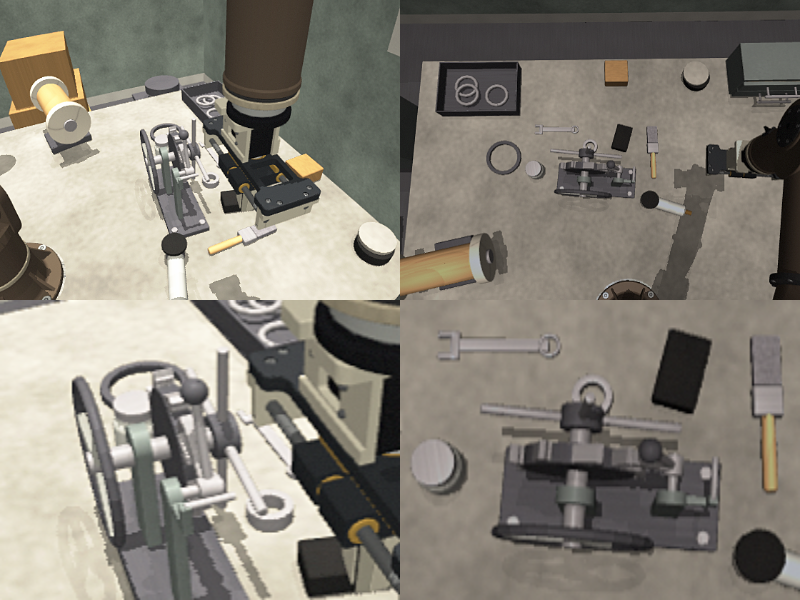

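The crops show the ball back over the wheel side (side crop (195,390), top crop (650,452)). Spoke 0 is just right of upright, and the loose things lie where they were. The arm is clear, so I hand in.

```bash
python3 -c "
from h import *
print(arm.sign_off())"
```

```text
the job is handed in; nothing more can be done
None
```

The wheel is back one notch with the pawl down again, and the job was handed in at about 16 s of the 58 s allowed. I pushed the pawl over with the closed fingers, pushed spoke 0 from its left, then pushed the ball lever back.

- **Wheel:** the last images put spoke 0 at about 5 to 7° right of upright. That is a wheel angle of about 0.52 to 0.56 rad; 0.40 to 0.80 is required. The two cameras differ by 2 to 3°.
- **Pawl:** the ball was measured at local y −80 to −81 mm and 263 mm high. The fully down position is −82 mm and 265 mm, so the pawl is down.
- **Surroundings:** by eye, the loose things lie where they were; I did not measure their distances. The arm stands clear of everything.
- **Checks that missed:** some network calls found nothing or gave false hits while the arm hid the stand. The unobstructed last views agreed.

The sign-off reported no verdict.

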